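Rest the long bead stick across the tin and the upturned pot

ROBOT

A 7-joint arm with a two-finger parallel gripper is mounted at the origin on the work surface. World frame = base frame: x ahead of the robot, y to its left, z up, the work surface at z = 0. Lengths are in m, angles in rad, forces in N, time in s.
With the tool pointing down it reaches from about 0.425 to 0.825 m from the base axis. Payload 3.6 kg.
Tool frame: the origin (TCP) lies midway between the tips of the shut fingers; the grasp point (between the pads) lies 19 mm behind it; y points along the fingers, x is the direction in which the jaws open and shut, and the axes are right-handed (so a half turn about y gives the same grasp; the last joint's range is limited). The gripper opens to 93 mm and grips with 3 to 60 N. Pads are 15 mm wide; open, the fingers measure 128 mm over their backs; the gripper's body (75 mm by 188 mm) begins 65 mm behind the grasp point.
Start: joints at [1.208, 0.615, -0.013, 1.423, 0.008, 1.103, -0.04], TCP at [0.215, -0.613, 0.219] pointing down, gripper open.
Joint ranges: [-3.12, 3.12], [-0.3, 2.06], [-1.34, 1.32], [0.26, 2.42], [-1.36, 4.5], [0.01, 1.98], [-2.84, 2.84]. Speed limits (rad/s): [2.79, 2.79, 3.14, 3.14, 3.14, 3.14, 3.14].

INTERFACE

Orientations are given as a unit quaternion [w, x, y, z].
In Python, from station import manip gives the robot as it stands.
- The arm moves only by the shell command python3 -m jog 'ROWS' [FORCE]. ROWS is JSON, a list that holds one entry, the list of rows, each a list of 5 numbers: the finger opening in cm, from 0 to 9.3, then the shift along the world's x, y, z in cm, then the turn about the world's z in rad. In form: [[[claw, tx, ty, tz, turn], ...]]. A call has 1 to 5 rows; each row shifts and turns the commanded pose from where the row before left it; what a row does not reach is not made up. A row lasts 1/12 s, in which the tool goes at most 41.7 mm and 7.16 degrees, less where a joint would pass 70% of its speed; a pose out of reach is approached as far as the arm can. A call with a gripper value outside its range is refused whole. The fingers move at their own pace and stop on an object; FORCE is the grip in N (left out, the last holds). Time passes only in rows, so rows that do not move let the fingers close. It gives the time, the measured TCP pose, the force and the opening at its end, in the units of the state.
- manip.get_state(): the state, without advancing time (a new reading comes with each control period).
- manip.read_camera(name): name is "side" or "top" or "wrist"; returns (picture, depth): 384x512x3 uint8, red, green, blue; 384x512 float32, m along the optical axis (not along the pixel's ray), 0 where there is no reading.
- manip.get_calibration(name): a dict with "fovy" (degrees; the focal length in pixels is half the picture's height over the tangent of half this angle, whatever the lens; pixels are square), "cx", "cy" (the principal point, pixels), "origin" and "attitude" of the camera in the world. Camera axes: x right, y up, looking along -z (the intrinsics and any distortion apply to the point x, -y, -z); pixel columns grow to the right and rows downward; lengths in m; the calibration is good to about 2 mm. A picture is of the moment at which its call begins: read the wrist's pose just before it. get_calibration takes no time and is no camera call; for the wrist camera it gives the pose at the moment of the call.
- manip.finish_job(): hands the job in, once; it reports no verdict.
Trained networks look in the newest picture that a camera, given by its name, has taken for a name from the list of things; names that differ only in an ending like _2 or _b are one class to them, and where a whole thing is asked for, a point or a joint stands for the part that bears it (a point fixed in the world has none). Each returns a list of dicts, best first, with "p" (0 to 1); they miss things now and then, are a little off and sometimes report something else, mostly with a low value. They report only what shows in the picture. A call takes as long as a camera call. They do not tell look-alikes from the thing itself.
- manip.masks_of(target, camera): "pixels" (384x512 bool, what is visible of it) and "box" ([left, top, right, bottom] in pixels, round what is visible of it).
- manip.place_of(target, camera): "location" ([column, row] in pixels: a listed point, or the origin of a listed thing).
The state is a dict: "clock": time; "joint_pos": joint angles; "joint_vel": joint speeds; "joint_efforts": joint torques, N m; "tool_pos": TCP position; "eef_rot": TCP orientation; "force": force on the tool from outside, world axes, zero at the start; "moment": the same for the moment, N m; "width": opening from 0.0 (shut) to 1.0 (fully open).
Only numpy, scipy, OpenCV 4.12 (cv2) and the standard library are available. Lean on these libraries where they do the work, as an engineer would, in place of code of your own. Each camera call takes 0.05 s, during which the arm holds its last target. There are 200 camera calls.

TASK

Pick up the long stick of square clay beads and lay it level across the closed aluminium tin and the small upturned terracotta pot that stand either side of the white dish, one bare end resting on each, so that the row of beads hangs over the dish to dry. Leave the tin, the pot and the dish standing where they are.

Things in the scene. Friction and masses are not known exactly. Their poses are not given: they have to be found in the camera images.
- long_stick: Dark-wood stick 250 mm long, 10 x 10 mm in section, with a fixed row of five square terracotta beads round its middle (row 81 mm long, 24 x 24 mm in section). Lies on its beads, axis 12 mm up; about 90 g; grip across the bead row. Origin at the centre of stick and row; x along it, z up; ends alike. A stick only 120 mm long with three beads nearby is not wanted.
- tin: Closed aluminium tin with a flat top, loose, about 260 g: 80 mm (its x) by 56 mm (its y), 60 mm high. Origin at the centre of its underside, z up. Stands on one side of the dish, about 95 mm from its centre, its 56 mm side roughly along the line to the pot.
- pot: Small upturned terracotta pot, loose, about 240 g: flat round top 52 mm across at 60 mm height, widening to 68 mm across at the table. Origin at the centre of its underside, z up. Stands across the dish from the tin, about 95 mm from the dish's centre; the two may be either way round.
- dish: Round white ceramic dish, 92 mm across and 18 mm high, loose on the table about midway in the gap between tin and pot. Origin at the centre of its underside, z up.
Things that resemble listed ones, but are neither listed nor needed, are in the scene too. Leave any pink or purple look-alike of the pot alone.

How it is judged:
By the outcome, as a careful person would: the job done as asked, in the order asked, and still so for the second after the job is handed in, with the robot touching nothing.
It also fails if it takes over 35 s, if anything falls off the work surface, if the arm or the gripper's body presses on something with over 40 N, if the wrist force passes 120 N, or if a joint passes its speed limit or range.

## Working session

There is one attempt and no reset: what is moved stays moved. The work goes in short steps, Python scripts to look and compute and a shell command to move; the robot and the scene stay as the last step left them, time stands still between calls to the robot, and variables do not carry over. Pictures are saved under pics/ and viewed, about 8 in all and at most 12, crops included, and the job is handed in when it is done.

```bash
mkdir -p pics; cat > h.py <<'E'
import numpy as np,cv2
from station import manip
from scipy.spatial.transform import Rotation as R
def Rm(a):
    a=np.array(a,float)
    return a if a.shape==(3,3) else R.from_quat([a[1],a[2],a[3],a[0]]).as_matrix()
def cloud(d,c):
    f=d.shape[0]/2/np.tan(np.radians(c['fovy'])/2)
    v,u=np.mgrid[:d.shape[0],:d.shape[1]]
    p=np.stack([(u-c['cx'])/f*d,-(v-c['cy'])/f*d,-d],-1)
    return p@Rm(c['attitude']).T+np.array(c['origin'])
def save(n,im): cv2.imwrite('pics/'+n,im[...,::-1])
E
python3 - <<'E'
from h import *
s=manip.get_state();print({k:s[k] for k in('clock','tool_pos','eef_rot','force','width')})
for cam in('top','side'):
    c=manip.get_calibration(cam);print(cam,c)
    im,d=manip.read_camera(cam);save(cam+'1.png',im);np.savez(cam+'1.npz',im=im,d=d)
    P=cloud(d,c)
    for t in('long_stick','tin','pot','dish'):
        for m in manip.masks_of(t,cam):
            k=m['pixels']&(d>0);q=P[k]
            print(cam,t,round(m['p'],2),np.round(m['box']),np.round(np.median(q,0),3),'zmax',np.round(np.percentile(q[:,2],95),3)) if k.any() else 0
E
```

```text
{'clock': 0.0, 'tool_pos': array([ 0.21455025, -0.61274381,  0.21753014]), 'eef_rot': array([ 0.57723268, -0.57624833,  0.40982959, -0.40838707]), 'force': array([-0.27916204, -0.39794201,  1.06132477]), 'width': 1.002453023613745}
top {'fovy': 44.231239533822865, 'cx': 249.91855705377617, 'cy': 202.17055867535942, 'origin': array([0.46787859, 0.02721109, 1.05988045]), 'attitude': array([ 0.70947628,  0.02113821, -0.0230925 , -0.7040336 ])}
top long_stick 0.75 [373. 182. 409. 293.] [ 0.456 -0.286  0.019] zmax 0.026
top tin 0.95 [234. 203. 265. 245.] [0.482 0.026 0.06 ] zmax 0.063
top pot 0.94 [ 97. 181. 133. 210.] [0.541 0.314 0.058] zmax 0.062
top pot 0.74 [149. 197. 181. 227.] [0.513 0.202 0.058] zmax 0.062
top pot 0.64 [162. 145. 192. 172.] [0.624 0.185 0.058] zmax 0.062
top dish 0.66 [189. 196. 224. 239.] [0.5   0.118 0.01 ] zmax 0.019
side {'fovy': 54.283516731569165, 'cx': 256.60101781140423, 'cy': 196.74564661793232, 'origin': array([ 0.33543934, -0.43216665,  0.62257549]), 'attitude': array([ 0.9127601 ,  0.34088625, -0.07787172, -0.21119081])}
side long_stick 0.64 [208. 348. 368. 383.] [ 0.458 -0.292  0.017] zmax 0.025
side tin 0.75 [202. 188. 248. 236.] [0.481 0.004 0.058] zmax 0.061
side pot 0.96 [193. 136. 219. 170.] [0.514 0.19  0.042] zmax 0.061
side pot 0.67 [189. 105. 214. 135.] [0.541 0.304 0.042] zmax 0.061
side pot 0.57 [242. 123. 268. 162.] [0.625 0.172 0.042] zmax 0.061
side dish 0.67 [198. 170. 237. 195.] [0.508 0.127 0.01 ] zmax 0.018
```

View pics/top1.png

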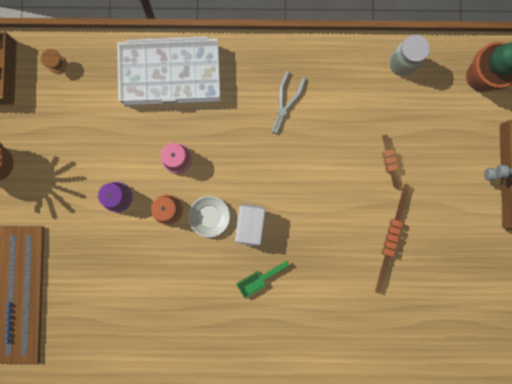

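```bash
python3 - <<'E'
from h import *
z=np.load('top1.npz');im,d=z['im'],z['d'];P=cloud(d,manip.get_calibration('top'))
def rect(box,lo,hi):
    l,t,r,b=box;q=P[t:b,l:r].reshape(-1,3);q=q[(q[:,2]>lo)&(q[:,2]<hi)]
    (c,w,a)=cv2.minAreaRect((q[:,:2]*1000).astype(np.float32));print(box,len(q),np.round(c,1),np.round(w,1),round(a,1),'mean',np.round(q.mean(0)*1000,1))
    return q
rect((228,198,270,250),.052,.068)
for b in((92,176,138,215),(145,192,186,232),(157,140,197,177)):rect(b,.054,.067)
rect((185,190,230,245),.008,.025)
q=rect((365,175,418,300),.008,.035);rect((365,175,418,300),.018,.035)
u=np.linalg.svd(q[:,:2]-q[:,:2].mean(0),full_matrices=0)[2][0];print('stick axis',np.degrees(np.arctan2(u[1],u[0])))
c=im[170:310,350:440];save('crop1.png',cv2.resize(c,None,fx=4,fy=4,interpolation=cv2.INTER_CUBIC))
E
```

```text
(228, 198, 270, 250) 991 [480.7  25.3] [56.  82.4] 82.8 mean [481.6  25.1  59.7]
(92, 176, 138, 215) 488 [542.6 323.4] [51.8 51.2] 41.4 mean [542.9 322.9  59.4]
(145, 192, 186, 232) 488 [514.7 209.2] [50.8 51.2] 0.7 mean [515.5 209.1  59.6]
(157, 140, 197, 177) 473 [629.8 191.1] [50.2 51.8] 49.5 mean [629.9 190.6  59.6]
(185, 190, 230, 245) 847 [502.  116.8] [88.3 88.5] 0.6 mean [501.  117.3  13.6]
(365, 175, 418, 300) 932 [ 464.4 -290. ] [ 41.4 263.1] 81.6 mean [ 465.8 -288.    19.3]
(365, 175, 418, 300) 517 [ 465.1 -289.6] [ 37.5 260.8] 81.7 mean [ 458.1 -287.6   22.6]
stick axis 167.13153294082474
```

Candidates for the stick: the long one with five beads at (394,238), and the short one with three beads at (391,160), which is not wanted. Candidates for the pot: red at (165,209), pink at (175,157) and purple at (115,197). I choose the red one, because it stands across the dish (209,216) from the tin (250,225).

View pics/crop1.png

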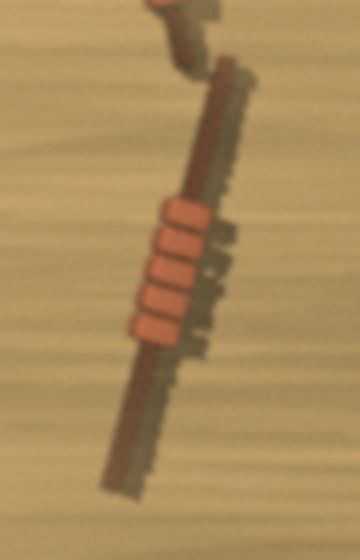

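```bash
python3 - <<'E'
from h import *
print(Rm(manip.get_state()['eef_rot']).round(3))
z=np.load('top1.npz');im,d=z['im'],z['d'];P=cloud(d,manip.get_calibration('top'))
# long stick only: polygon excluding short one; height over table
M=np.zeros(d.shape,np.uint8);cv2.fillPoly(M,[np.array([[402,180],[415,180],[415,230],[392,300],[370,300],[380,220]])],1)
hsv=cv2.cvtColor(im,cv2.COLOR_RGB2HSV)
red=(M>0)&(hsv[...,0]<12)&(hsv[...,1]>125)&(im[...,0]>130)
k=red&(P[...,2]>.012);q=P[k];v,u=np.nonzero(k)
print(k.sum(),u.mean(),v.mean());c,w,a=cv2.minAreaRect((q[:,:2]*1000).astype(np.float32));print(c,w,a,q.mean(0))
k=(M>0)&(P[...,2]>.009);q=P[k]
c,w,a=cv2.minAreaRect((q[:,:2]*1000).astype(np.float32));print(c,w,a)
l=cv2.fitLine((q[:,:2]*1000).astype(np.float32),cv2.DIST_HUBER,0,.01,.01).ravel();print(l,np.degrees(np.arctan2(l[1],l[0])))
E
```

```text
[[ 0.33   0.     0.944]
 [-0.944  0.     0.33 ]
 [-0.    -1.     0.   ]]
368 392.3451086956522 237.5163043478261
(481.856201171875, -141.89634704589844) (329.4911804199219, 81.27983093261719) 80.8678207397461 [ 0.45781361 -0.28618967  0.029057  ]
(513.3175048828125, -167.7943115234375) (315.143798828125, 247.08607482910156) 65.01869201660156
[ 9.6130037e-01 -2.7550232e-01  4.5532959e+02 -2.8704297e+02] -15.991951
```

The crop shows the wanted stick with five beads, centred about (394,238), axis about -14° in the world. The short stick's tip is just beyond its far end, so a grip at the bead row is clear. Moving above it.

```bash
python3 -m jog '[[[9.3,2,2.7,-0.4,-0.1],[9.3,2,2.7,-0.4,-0.1],[9.3,2,2.7,-0.4,-0.1],[9.3,2,2.7,-0.4,-0.1],[9.3,2,2.7,-0.4,-0.1]]]' 20; python3 -m jog '[[[9.3,2,2.7,-0.4,-0.08],[9.3,2,2.7,-0.4,0],[9.3,2,2.7,-0.4,0],[9.3,2,2.7,-0.4,0],[9.3,2,2.7,-0.4,0]]]'; python3 -m jog '[[[9.3,2,2.7,-0.4,0],[9.3,2.3,3,-0.4,0],[9.3,0,0,0,0],[9.3,0,0,0,0]]]'
cat > w.py <<'E'
from h import *
import sys
s=manip.get_state();c=manip.get_calibration('wrist');im,d=manip.read_camera('wrist');P=cloud(d,c)
save(sys.argv[1],im);np.savez('w.npz',im=im,d=d,P=P)
m=Rm(s['eef_rot']);print(s['clock'],s['tool_pos'].round(4),'xang',np.degrees(np.arctan2(m[1,0],m[0,0])).round(1),s['force'].round(1),round(s['width'],3))
for o in manip.masks_of('long_stick','wrist'):
    k=o['pixels']&(P[...,2]>.006)&(d>0);q=P[k][:,:2]*1000
    if len(q)<20: continue
    l=cv2.fitLine(q.astype(np.float32),cv2.DIST_HUBER,0,.01,.01).ravel()
    h=cv2.cvtColor(im,cv2.COLOR_RGB2HSV);b=o['pixels']&(P[...,2]>.019)&(d>0);q2=P[b][:,:2]*1000
    print(round(o['p'],2),o['box'],len(q),'ang',np.degrees(np.arctan2(l[1],l[0])).round(1),'all',cv2.minAreaRect(q.astype(np.float32)),'beads',cv2.minAreaRect(q2.astype(np.float32)) if len(q2)>20 else 0, 'z',np.percentile(P[k][:,2],[5,50,95]).round(4))
E
python3 w.py w1.png
```

```text
clock: 0.92
tool_pos: [0.3156, -0.4772, 0.1987]
eef_rot: [-0.456, 0.456, -0.54, 0.54]
force: [0.4, 0.2, 0.0]
width: 1.0
clock: 1.33
tool_pos: [0.4158, -0.3421, 0.1788]
eef_rot: [-0.436, 0.436, -0.557, 0.557]
force: [-0.1, -0.1, -0.7]
width: 1.0
clock: 1.67
tool_pos: [0.4598, -0.2835, 0.1705]
eef_rot: [0.438, -0.437, 0.556, -0.555]
force: [-0.2, 0.1, 0.1]
width: 1.001
1.6667 [ 0.4598 -0.2835  0.1705] xang -103.5 [-0.2  0.1  0.1] 1.001
0.59 [247.2, 42.8, 273.0, 274.2] 2997 ang -15.9 all ((460.0877380371094, -287.946044921875), (23.553428649902344, 248.69239807128906), 74.1981201171875) beads ((460.3866271972656, -288.0235595703125), (23.53571319580078, 80.06378173828125), 74.16609191894531) z [0.0149 0.0186 0.0237]
```

View pics/w1.png

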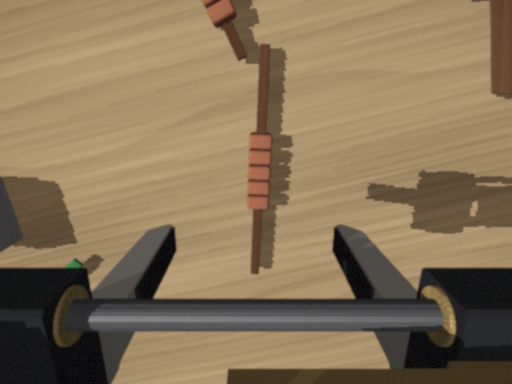

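The wrist view shows the five-bead stick with its row at (259,172). The fit gives 249 mm length with an 80x24 mm row, matching the description. Correcting and descending.

```bash
python3 -m jog '[[[9.3,0.05,-0.45,-3.5,-0.042],[9.3,0,0,-4,0],[9.3,0,0,-4,0],[9.3,0,0,-3.5,0],[9.3,0,0,0,0]]]' 20; python3 -m jog '[[[9.3,0,0,-1.0,0],[9.3,0,0,-0.65,0],[9.3,0,0,0,0],[9.3,0,0,0,0]]]'; python3 -m jog '[[[1,0,0,0,0],[1,0,0,0,0],[1,0,0,0,0],[1,0,0,0,0],[1,0,0,0,0]]]' 20; python3 -m jog '[[[1,0,0,0,0],[1,0,0,0,0],[1,0,0,0,0]]]' 30
```

```text
clock: 2.18
tool_pos: [0.4526, -0.2902, 0.0147]
eef_rot: [0.421, -0.425, 0.571, -0.562]
force: [-0.4, 1.1, -0.8]
width: 0.998
clock: 2.52
tool_pos: [0.4592, -0.2919, 0.0058]
eef_rot: [-0.424, 0.423, -0.565, 0.567]
force: [0.3, 0.5, -0.2]
width: 1.001
clock: 2.93
tool_pos: [0.4585, -0.291, 0.0045]
eef_rot: [-0.424, 0.424, -0.566, 0.566]
force: [0.5, -0.0, 0.5]
width: 0.69
clock: 3.18
tool_pos: [0.4583, -0.2909, 0.0041]
eef_rot: [0.424, -0.424, 0.566, -0.566]
force: [0.3, -0.7, -0.5]
width: 0.472
```

```bash
python3 -m jog '[[[1,0,0,0,0],[1,0,0,0,0],[1,0,0,0,0],[1,0,0,0,0],[1,0,0,0,0]]]' 30;python3 -m jog '[[[1,0,0,0,0],[1,0,0,0,0],[1,0,0,0,0]]]' 30; python3 -m jog '[[[1,0,0,0.5,0],[1,0,0,1.5,0],[1,0,0,3,0],[1,0,0,3,0],[1,0,0,3,0]]]'; python3 -m jog '[[[1,0,0,2,0],[1,0,0,0,0],[1,0,0,0,0]]]'; python3 w.py w2.png
```

```text
clock: 3.6
tool_pos: [0.4584, -0.2907, 0.0041]
eef_rot: [0.424, -0.424, 0.566, -0.566]
force: [0.3, 1.2, -0.0]
width: 0.257
clock: 3.85
tool_pos: [0.4582, -0.2909, 0.0041]
eef_rot: [0.424, -0.424, 0.566, -0.566]
force: [0.1, 0.3, -0.7]
width: 0.253
clock: 4.27
tool_pos: [0.4577, -0.2909, 0.1153]
eef_rot: [0.424, -0.424, 0.566, -0.566]
force: [1.1, 0.7, -0.9]
width: 0.258
clock: 4.52
tool_pos: [0.4586, -0.2913, 0.1351]
eef_rot: [-0.424, 0.424, -0.565, 0.567]
force: [-1.2, -0.0, -2.4]
width: 0.258
4.5167 [ 0.4586 -0.2913  0.1351] xang -106.4 [-1.2 -0.  -2.4] 0.258
0.79 [230.2, 0.0, 280.4, 369.3] 9822 ang -16.4 all ((476.0013427734375, -295.8067932128906), (24.550621032714844, 205.46945190429688), 73.58682250976562) beads ((476.0013427734375, -295.8067932128906), (24.550621032714844, 205.46945190429688), 73.58682250976562) z [0.1462 0.1506 0.1545]
```

View pics/w2.png

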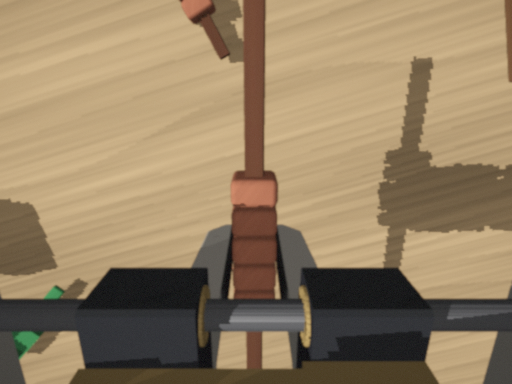

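The stick is held by the bead row, in line in the picture (column ~254). Next I measure its tilt and its offset along the jaws.

```bash
python3 - <<'E'
from h import *
s=manip.get_state();z=np.load('w.npz');im,P=z['im'],z['P']
t=s['tool_pos'];a=np.radians(-16.4);u=np.array([np.cos(a),np.sin(a)]);n=np.array([-u[1],u[0]])
Q=P-t;L=Q[...,:2]@u;N=Q[...,:2]@n
k=(np.abs(N)<.02)&(Q[...,2]>0)&(P[...,2]>.1)
for lo in range(-60,135,8):
    b=k&(L*1000>lo)&(L*1000<lo+8)
    if b.sum()>15: print(lo,b.sum(),'z',np.round(np.median(P[b][:,2])*1000,1),'zmax',np.round(np.percentile(P[b][:,2],90)*1000,1),'N',np.round(np.median(N[b])*1000,1),np.round(np.percentile(N[b],[2,98])*1000,1))
E
```

```text
-60 128 z 147.0 zmax 147.5 N -0.3 [-4.8  4.3]
-28 417 z 152.5 zmax 153.7 N 0.0 [-11.7  11.3]
-20 526 z 153.8 zmax 154.5 N -0.3 [-11.6  11.1]
-12 772 z 153.5 zmax 208.8 N -0.5 [-13.7  13.2]
-4 1047 z 154.5 zmax 218.1 N -0.0 [-13.7  13.2]
4 3572 z 173.0 zmax 201.6 N 1.0 [-19.3  19.2]
12 900 z 154.3 zmax 234.8 N 0.5 [-13.8  13.2]
20 6089 z 242.9 zmax 247.4 N -0.2 [-19.3  19.2]
28 6093 z 235.7 zmax 242.4 N -0.0 [-19.3  19.2]
36 3123 z 229.9 zmax 240.3 N 1.4 [-19.6  19.6]
44 312 z 147.0 zmax 147.9 N -0.3 [-5.1  4.6]
52 309 z 147.1 zmax 147.9 N -0.5 [-5.1  4.5]
60 332 z 147.2 zmax 148.0 N -0.0 [-5.   4.4]
68 341 z 147.3 zmax 148.0 N -0.5 [-4.9  4.3]
76 1149 z 300.4 zmax 300.4 N -0.3 [-4.3  4.2]
84 388 z 147.2 zmax 148.0 N -0.1 [-5.2  4.7]
92 415 z 147.2 zmax 148.1 N -0.5 [-5.1  4.6]
100 418 z 147.3 zmax 148.0 N -0.3 [-5.1  4.5]
108 440 z 147.4 zmax 148.2 N -0.1 [-5.   4.4]
116 348 z 147.3 zmax 148.1 N -0.1 [-4.9  4.3]
```

Stick is level, with its axis 7 mm above the TCP. The target is centre (0.498, 0.117) at 79.5°, so the shift is +3.9, +40.9 cm with a turn of +1.674.

```bash
python3 -m jog '[[[1,0.28,2.92,0,0.06],[1,0.28,2.92,0,0.12],[1,0.28,2.92,0,0.12],[1,0.28,2.92,0,0.12],[1,0.28,2.92,0,0.12]]]'; python3 -m jog '[[[1,0.28,2.92,0,0.12],[1,0.28,2.92,0,0.12],[1,0.28,2.92,0,0.12],[1,0.28,2.92,0,0.12],[1,0.28,2.92,0,0.12]]]'; python3 -m jog '[[[1,0.28,2.92,0,0.12],[1,0.28,2.92,0,0.12],[1,0.28,2.92,0,0.12],[1,0.27,2.9,0,0.12],[1,0,0,0,0.054]]]';python3 -m jog '[[[1,0,0,0,0],[1,0,0,0,0],[1,0,0,0,0]]]'; python3 w.py w3.png
python3 - <<'E'
from h import *
s=manip.get_state()
im,d=manip.read_camera('top');save('top2.png',cv2.resize(im[130:290,90:330],None,fx=3,fy=3,interpolation=cv2.INTER_CUBIC))
P=np.load('w.npz')['P'];q=P[(P[...,2]>.054)&(P[...,2]<.066)]
for nm,c in(('tin',(.481,.025)),('pot',(.515,.209))):
    p=q[np.linalg.norm(q[:,:2]-c,axis=1)<.06];print(nm,len(p))
    if len(p)>50: print(cv2.minAreaRect((p[:,:2]*1000).astype(np.float32)),np.median(p[:,2]).round(4),'min',p.min(0).round(3),'max',p.max(0).round(3))
E
```

```text
clock: 5.03
tool_pos: [0.471, -0.1433, 0.1324]
eef_rot: [-0.56, 0.561, -0.432, 0.43]
force: [0.6, 0.8, -0.8]
width: 0.26
clock: 5.45
tool_pos: [0.485, 0.0024, 0.1325]
eef_rot: [-0.663, 0.663, -0.247, 0.245]
force: [1.0, -0.1, -1.3]
width: 0.254
clock: 5.87
tool_pos: [0.4964, 0.1257, 0.1329]
eef_rot: [0.707, -0.702, 0.06, -0.058]
force: [0.8, 1.4, -1.2]
width: 0.26
clock: 6.12
tool_pos: [0.4968, 0.1159, 0.133]
eef_rot: [-0.703, 0.705, -0.066, 0.065]
force: [0.4, 0.2, -0.8]
width: 0.257
6.1167 [0.4968 0.1159 0.133 ] xang -10.6 [ 0.4  0.2 -0.8] 0.257
0.9 [230.4, 0.0, 279.0, 368.2] 9946 ang 79.4 all ((496.127685546875, 133.79843139648438), (223.90225219726562, 45.54241180419922), 82.37153625488281) beads ((499.7688293457031, 128.39178466796875), (217.4568634033203, 38.95820236206055), 78.30294799804688) z [0.1437 0.1483 0.1525]
tin 166
((479.6070556640625, 36.47077560424805), (35.245201110839844, 46.37467575073242), 83.04607391357422) 0.0589 min [0.455 0.017 0.055] max [0.503 0.056 0.061]
pot 2703
((518.2822875976562, 211.8064422607422), (50.58869934082031, 52.21467208862305), 67.61804962158203) 0.0589 min [0.492 0.185 0.054] max [0.544 0.235 0.061]
```

View pics/w3.png

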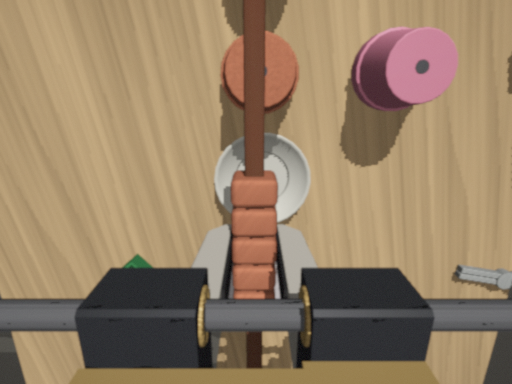

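View pics/top2.png

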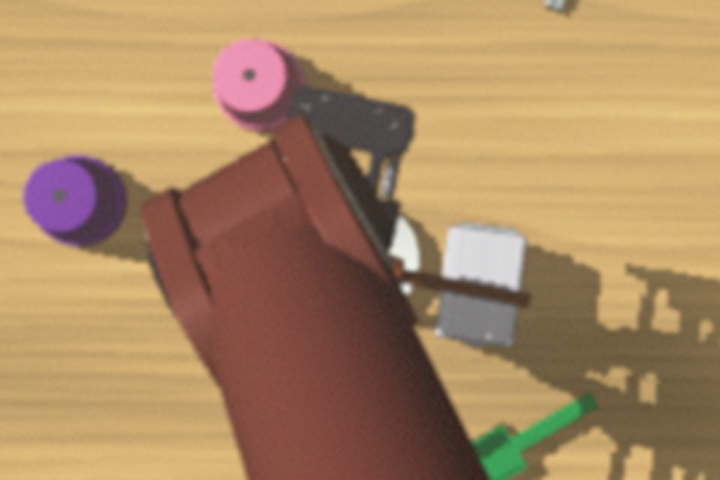

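The wrist view shows the stick crossing the pot top (262,68) and the dish (262,178), and the top crop shows its other end over the tin. Clear of the pink pot. Small correction (+2, +2.5 mm), then descend.

```bash
python3 -m jog '[[[1,0.2,0.25,0,0],[1,0,0,-2,0],[1,0,0,-2,0],[1,0,0,-1.8,0],[1,0,0,-0.8,0]]]'; python3 -m jog '[[[1,0,0,0,0],[1,0,0,-0.3,0],[1,0,0,0,0],[1,0,0,0,0]]]'; python3 -m jog '[[[1,0,0,-0.2,0],[1,0,0,0,0],[1,0,0,0,0]]]'
```

```text
clock: 6.68
tool_pos: [0.4985, 0.1195, 0.0664]
eef_rot: [-0.704, 0.705, -0.065, 0.064]
force: [-0.8, -1.5, -0.3]
width: 0.25
clock: 7.02
tool_pos: [0.5001, 0.1204, 0.066]
eef_rot: [0.704, -0.704, 0.064, -0.065]
force: [0.4, 0.2, -1.6]
width: 0.253
clock: 7.27
tool_pos: [0.4996, 0.1202, 0.0635]
eef_rot: [0.704, -0.704, 0.064, -0.064]
force: [-1.1, -0.1, -2.1]
width: 0.257
```

```bash
python3 -m jog '[[[1,0,0,-0.3,0],[1,0,0,0,0],[1,0,0,0,0]]]'; python3 -m jog '[[[1,0,0,-0.1,0],[1,0,0,0,0],[1,0,0,0,0]]]'
python3 - <<'E'
from h import *
s=manip.get_state();c=manip.get_calibration('side');im,d=manip.read_camera('side');print(s['clock'],s['tool_pos'],s['force'])
save('side2.png',cv2.resize(im[60:260,120:340],None,fx=3,fy=3,interpolation=cv2.INTER_CUBIC))
E
```

```text
clock: 7.52
tool_pos: [0.4993, 0.1201, 0.06]
eef_rot: [-0.704, 0.704, -0.064, 0.064]
force: [0.6, 0.6, -1.3]
width: 0.257
clock: 7.77
tool_pos: [0.4994, 0.1201, 0.0591]
eef_rot: [-0.704, 0.704, -0.064, 0.064]
force: [0.0, -0.0, -0.7]
width: 0.259
7.7667 [0.49938743 0.12014696 0.05907596] [ 0.04775612 -0.01197649 -0.71820898]
```

View pics/side2.png

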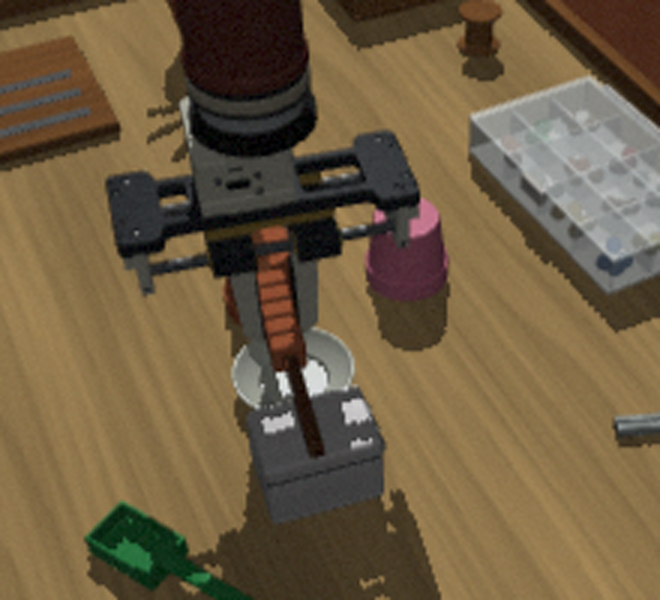

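The side crop shows the stick end lying over the tin top (318,455) with the beads over the dish. Lowering to contact.

```bash
python3 -m jog '[[[1,0,0,-0.1,0],[1,0,0,0,0],[1,0,0,0,0]]]'; python3 -m jog '[[[1,0,0,-0.05,0],[1,0,0,0,0],[1,0,0,0,0]]]'
```

```text
clock: 8.07
tool_pos: [0.4994, 0.1201, 0.0581]
eef_rot: [-0.704, 0.704, -0.064, 0.064]
force: [-0.0, -0.2, -1.2]
width: 0.258
clock: 8.32
tool_pos: [0.4994, 0.1202, 0.0576]
eef_rot: [0.704, -0.704, 0.064, -0.064]
force: [0.1, -0.7, -1.4]
width: 0.254
```

```bash
python3 -m jog '[[[1,0,0,-0.05,0],[1,0,0,0,0],[1,0,0,0,0]]]'; python3 -m jog '[[[1,0,0,-0.05,0],[1,0,0,0,0],[1,0,0,0,0]]]';python3 w.py w4.png; python3 - <<'E'
from h import *
s=manip.get_state();P=np.load('w.npz')['P'];t=s['tool_pos']
a=np.radians(79.4);u=np.array([np.cos(a),np.sin(a)]);n=np.array([-u[1],u[0]])
Q=P-t;L=Q[...,:2]@u*1000;N=Q[...,:2]@n*1000
for lo in range(44,125,10):
    b=(abs(N)<4)&(L>lo)&(L<lo+10)&(P[...,2]<.09)&(P[...,2]>.02)
    if b.any():print(lo,b.sum(),(np.median(P[b][:,2])*1000).round(1))
b=(abs(N)>9)&(abs(N)<22)&(L>75)&(L<115)&(P[...,2]>.05)&(P[...,2]<.09);print('pot top',b.sum(),np.median(P[b][:,2])*1000)
E
```

```text
clock: 8.57
tool_pos: [0.4994, 0.1202, 0.0571]
eef_rot: [0.704, -0.704, 0.064, -0.064]
force: [1.1, -0.5, -0.9]
width: 0.257
clock: 8.82
tool_pos: [0.4994, 0.1202, 0.0571]
eef_rot: [-0.704, 0.704, -0.064, 0.064]
force: [-1.8, -0.7, 5.2]
width: 0.253
8.8167 [0.4994 0.1202 0.0571] xang -10.4 [-1.8 -0.7  5.2] 0.253
0.8 [228.7, 0.0, 280.4, 367.7] 9939 ang 79.6 all ((503.500732421875, 136.06707763671875), (210.5450897216797, 28.2487850189209), 79.68783569335938) beads ((501.8587646484375, 136.3656463623047), (210.5155029296875, 24.716766357421875), 79.52467346191406) z [0.0679 0.0723 0.0766]
44 310 69.0
54 318 69.0
64 335 68.9
74 350 69.0
84 378 69.0
94 391 69.0
104 418 68.9
114 322 68.9
pot top 4193 58.97119254419267
```

Contact at 5 N: the stick top is level at 69.0 mm, 10 mm above the pot top. Releasing and going straight up.

```bash
python3 -m jog '[[[3,0,0,0,0],[4,0,0,0,0],[5,0,0,0,0],[5,0,0,0,0],[5,0,0,0,0]]]' 10; python3 -m jog '[[[6,0,0,0,0],[6,0,0,0,0],[6,0,0,0,0],[6,0,0,0,0]]]';  python3 -m jog '[[[6,0,0,1,0],[6,0,0,2,0],[6,0,0,3,0],[6,0,0,3,0],[6,0,0,3,0]]]'; python3 -m jog '[[[6,0,0,3,0],[6,-1,-3.5,0,0],[6,-1,-3.5,0,0],[6,-1,-3.5,0,0],[6,-1,-3.5,0,0]]]'; python3 -m jog '[[[6,0,-4,0,0],[6,0,-4,0,0],[6,0,-4,0,0],[6,0,-4,0,0],[6,0,-4,0,0]]]'
python3 - <<'E'
from h import *
s=manip.get_state();print(s['clock'],s['tool_pos'],s['force'],s['width'])
for cam in('top','side'):
    c=manip.get_calibration(cam);im,d=manip.read_camera(cam);P=cloud(d,c)
    if cam=='top': save('fin.png',cv2.resize(im[130:290,90:330],None,fx=3,fy=3,interpolation=cv2.INTER_CUBIC)); 
    else: save('fin_side.png',cv2.resize(im[60:260,120:340],None,fx=3,fy=3,interpolation=cv2.INTER_CUBIC))
    for t in('long_stick','tin','pot','dish'):
        for m in manip.masks_of(t,cam):
            q=P[m['pixels']&(d>0)];print(cam,t,round(m['p'],2),np.median(q,0).round(3),cv2.minAreaRect((q[q[:,2]>(.06 if t=='long_stick' else .052 if t!='dish' else .008)][:,:2]*1000).astype(np.float32)))
            if t=='long_stick':
                for y in range(-10,250,20):
                    b=(q[:,1]*1000>y)&(q[:,1]*1000<y+20)
                    if b.any():print(y,b.sum(),np.percentile(q[b][:,2]*1000,[50,90]).round(1),end='; ')
                print()
E
```

```text
clock: 9.33
tool_pos: [0.4994, 0.1202, 0.0564]
eef_rot: [0.704, -0.704, 0.064, -0.064]
force: [0.3, -0.4, -0.3]
width: 0.524
clock: 9.67
tool_pos: [0.4994, 0.1202, 0.0566]
eef_rot: [0.704, -0.704, 0.064, -0.064]
force: [0.2, 0.2, 0.7]
width: 0.641
clock: 10.08
tool_pos: [0.499, 0.1202, 0.1786]
eef_rot: [0.704, -0.704, 0.064, -0.064]
force: [0.9, 0.8, -0.2]
width: 0.645
clock: 10.5
tool_pos: [0.4588, -0.0211, 0.2077]
eef_rot: [-0.704, 0.704, -0.063, 0.064]
force: [1.0, -0.4, 0.6]
width: 0.644
clock: 10.92
tool_pos: [0.459, -0.2217, 0.2077]
eef_rot: [-0.704, 0.704, -0.064, 0.065]
force: [1.0, -0.0, -0.1]
width: 0.646
10.9167 [ 0.45898329 -0.22169271  0.20766713] [ 1.02524176 -0.02913412 -0.1469306 ] 0.6462542938788551
top long_stick 0.8 [0.496 0.118 0.072] ((496.4624938964844, 120.75115966796875), (248.44139099121094, 23.590147018432617), 79.83808135986328)
-10 29 [70.  71.5]; 10 52 [69.6 71.6]; 30 59 [69.6 71.7]; 50 50 [69.4 71.4]; 70 78 [75.2 78.2]; 90 111 [76.4 78.7]; 110 107 [75.3 78.3]; 130 111 [76.5 78.2]; 150 72 [75.6 78.3]; 170 54 [69.4 71.6]; 190 47 [69.7 72.2]; 210 38 [69.  7
[... 1169 characters left out ...]
; 90 79 [76.  77.1]; 110 74 [76.  77.7]; 130 80 [75.9 77.5]; 150 34 [76.3 77.7]; 170 31 [69.4 70.8]; 190 33 [69.5 70.5]; 210 27 [69.6 71.4]; 230 10 [69.2 69.8]; 
side tin 0.41 [0.493 0.046 0.059] ((444.4278259277344, -65.38104248046875), (258.1532287597656, 44.39474105834961), 69.43272399902344)
side pot 0.85 [0.503 0.195 0.047] ((517.1715087890625, 204.95176696777344), (50.039302825927734, 45.11524200439453), 8.31534194946289)
side pot 0.58 [0.54  0.304 0.044] ((541.9028930664062, 293.24945068359375), (110.22002410888672, 47.242984771728516), 86.15283203125)
side dish 0.58 [0.492 0.126 0.009] ((497.511474609375, 120.22956085205078), (79.94722747802734, 72.46407318115234), 66.28483581542969)
```

View pics/fin.png

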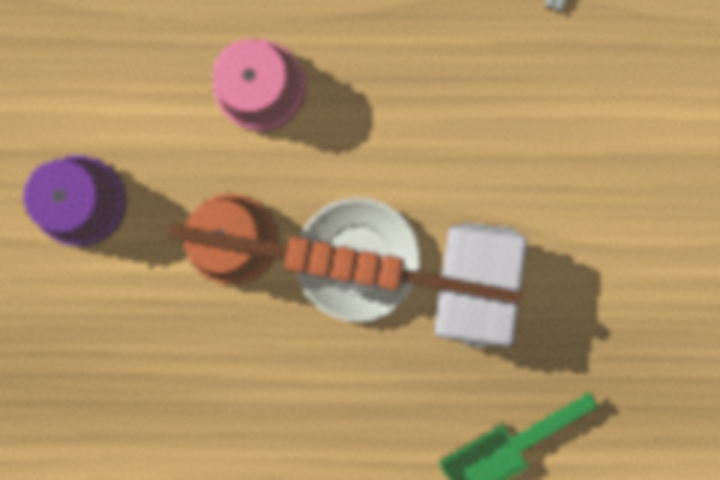

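View pics/fin_side.png

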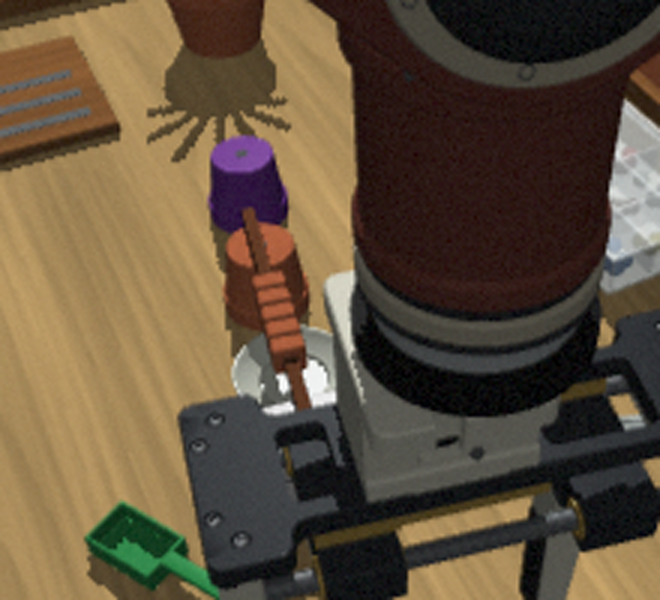

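```bash
python3 -c "
from station import manip
print(manip.finish_job())"
```

```text
the job is handed in; nothing more can be done
None
```

I picked up the five-bead stick and laid it across the tin and the red terracotta pot, then backed the arm well clear. I handed the job in at about 11.5 s on the robot's clock.

- **Level:** The last checks put the top of the stick at 69–70 mm along its whole length, which is 10 mm above the two supports.
- **Position:** The stick is centred near (0.496, 0.121) m. One bare end rests on each support, and the bead row hangs over the dish, about 4 mm off its centre toward the pot.
- **Nothing displaced:** The tin and pot measure within about 1 mm of their starting places. The dish measured about 2 mm off, but the stick partly hides it, so I put that down to measuring error.
- **Disagreements:** The wrist camera placed the pot about 3–4 mm from where the top camera did, so I aimed between the two. The networks also gave two false final detections in the top view, the stick as a tin (0.17) and the tin as a dish (0.69). In the side view the arm hid part of the scene, so the tin and purple pot measurements there are not usable. The top view contradicted all of these.

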